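# Put the ink bottles back at their own stamp pads

### The arm

A 6-joint arm with a two-finger parallel gripper is mounted at the origin on the work surface. World frame = base frame: x ahead of the robot, y to its left, z up, the work surface at z = 0. Lengths are in m, angles in rad, forces in N, time in s.
With the tool pointing down it reaches from about 0.3 to 0.85 m from the base axis. Payload 5.4 kg.
Tool frame: the origin (TCP) lies at the very end of the fingers, on their centre line; the grasp point (between the pads) lies 19 mm behind it (r.grasp_offset is the distance from the TCP to the grasp point, in m); z points along the fingers, y is the line along which they close (so a half turn about z gives the same grasp; the last joint's range is limited). The gripper opens to 85 mm and grips with 20 to 120 N. Pads are 22 mm wide; open, the fingers measure 114 mm over their backs; the gripper's body (76 mm by 85 mm) begins 54 mm behind the grasp point. The pads swing forward as they close: fully open they stand 13 mm farther back than shut.
Start: joints at [-1.371, 0.158, 1.597, -0, 1.386, -0.21], TCP at [0.229, -0.527, 0.231] pointing down, gripper open.
Joint ranges: [-2.91, 2.91], [-0.94, 2.29], [0.18, 2.7], [-1.29, 4.43], [0.17, 2.64], [-3, 3]. Speed limits (rad/s): [2.57, 2.57, 3.14, 3.14, 3.14, 3.14].

### API

Orientations are given as a rotation vector (axis times angle).
In Python, from station import r, eyes gives the robot as it stands.
- The arm moves only by the tool jog_arm, never from a script. Its argument "series" is one flat list of numbers, 7 for each row, row after row: the shift along the tool's x, y, z each as a share of 0.75 m, from -1 to 1, then the turn, a rotation vector about the tool's x, y, z each as a share of 90 degrees, from -1 to 1, then the closure, from -1 (fully open) to 1 (shut). A call has exactly 10 rows; each row is the pose to reach, as a shift and turn from the pose commanded when the call began, along the tool's axes at that moment; what a row does not reach only later rows make up. A row lasts 1/10 s, in which the tool goes at most 50 mm and 8.59 degrees, less where a joint would pass 70% of its speed; a pose out of reach is approached as far as the arm can. A call with a number of a shift or a turn outside -1 to 1 is refused whole. A call with a gripper value outside its range is refused whole. The fingers move at their own pace and stop on an object; "force" is the grip in N (left out, the last holds). Time passes only in rows, so rows that repeat a pose let the fingers close, or fill a call up. It gives the time, the measured TCP pose, the force, the opening and the grip force at its end, in the units of the state.
- r.get_state(): the state, without advancing time (a new reading comes with each control period).
- eyes.grab_frame(name): name is "side" or "top" or "wrist"; returns the picture (480x640x3 uint8, red, green, blue); there is no depth.
- eyes.camera_model(name): a dict with "fx", "fy", "cx", "cy" (pixels), "rvec" (rotation vector, rad) and "tvec" (3), from world to camera coordinates, as OpenCV has them; the wrist camera has in their place "mount" (4x4, takes a point from camera to tool coordinates, whose origin is the TCP and whose axes are the flange's). Camera axes: x right, y down, z forward; pixel columns grow to the right and rows downward; lengths in m; the calibration is good to about 2 mm. A picture is of the moment at which its call begins: read the wrist's pose just before it. camera_model takes no time and is no camera call.
- r.sign_off(): hands the job in; it is judged then, once.
The state is a dict: "time": time; "q": joint angles; "qvel": joint speeds; "tau": joint torques, N m; "position": TCP position; "tool_rot": TCP orientation; "ft_force": force on the tool from outside, world axes, zero at the start; "ft_torque": the same for the moment, N m; "grip_width": finger opening in m; "grasp_force": force on a finger pad.
Only numpy, scipy, OpenCV 4.12 (cv2) and the standard library are available. Lean on these libraries where they do the work, as an engineer would, in place of code of your own. Each camera call takes 0.05 s, during which the arm holds its last target. There are 200 camera calls.

### The job

The four ink refill bottles have been put back at the wrong stamp pads: every one stands in the drip cup of a pad of another colour. Exchange them so that each bottle stands upright in the drip cup of the pad of its own colour; the empty steel drip dish is the free spot for parking a bottle on the way. Keep the bottles upright, and never stand or lay one on the tablecloth or the paper, since they are inky underneath.

Things in the scene. Friction and masses are not known exactly. Their poses are not given: they have to be found in the camera images.
- bottle_red: red plastic ink bottle with red ribbed cap and white paper label, loose, about 90 g. Round: body 38 mm in diameter, straight from 0 to 48 mm height, sloping shoulder to 58 mm, cap 27 mm in diameter from 60 to 80 mm (80 mm tall in all). Origin: centre of its underside; z up along the bottle.
- bottle_blue: blue plastic ink bottle with blue ribbed cap and white paper label, loose, about 90 g. Round: body 38 mm in diameter, straight from 0 to 48 mm height, sloping shoulder to 58 mm, cap 27 mm in diameter from 60 to 80 mm (80 mm tall in all). Origin: centre of its underside; z up along the bottle.
- bottle_green: green plastic ink bottle with green ribbed cap and white paper label, loose, about 90 g. Round: body 38 mm in diameter, straight from 0 to 48 mm height, sloping shoulder to 58 mm, cap 27 mm in diameter from 60 to 80 mm (80 mm tall in all). Origin: centre of its underside; z up along the bottle.
- bottle_black: black plastic ink bottle with black ribbed cap and white paper label, loose, about 90 g. Round: body 38 mm in diameter, straight from 0 to 48 mm height, sloping shoulder to 58 mm, cap 27 mm in diameter from 60 to 80 mm (80 mm tall in all). Origin: centre of its underside; z up along the bottle.
- station_red: red stamp-pad station, fixed: grey tray 146 x 106 mm with a drip cup and, behind it, an open red pad tin (98 x 64 mm, top at z 18 mm), its lid folded back flat. Origin: on the table under the cup's centre; x points from cup to pad (pad centre x = 71 mm, lid ends x = 175). Cup: floor at z 6 mm (the bottle stands on it), inner diameter 60 mm, outer 66, rim at z 14 mm.
- station_blue: blue stamp-pad station, fixed: grey tray 146 x 106 mm with a drip cup and, behind it, an open blue pad tin (98 x 64 mm, top at z 18 mm), its lid folded back flat. Origin: on the table under the cup's centre; x points from cup to pad (pad centre x = 71 mm, lid ends x = 175). Cup: floor at z 6 mm (the bottle stands on it), inner diameter 60 mm, outer 66, rim at z 14 mm.
- station_green: green stamp-pad station, fixed: grey tray 146 x 106 mm with a drip cup and, behind it, an open green pad tin (98 x 64 mm, top at z 18 mm), its lid folded back flat. Origin: on the table under the cup's centre; x points from cup to pad (pad centre x = 71 mm, lid ends x = 175). Cup: floor at z 6 mm (the bottle stands on it), inner diameter 60 mm, outer 66, rim at z 14 mm.
- station_black: black stamp-pad station, fixed: grey tray 146 x 106 mm with a drip cup and, behind it, an open black pad tin (98 x 64 mm, top at z 18 mm), its lid folded back flat. Origin: on the table under the cup's centre; x points from cup to pad (pad centre x = 71 mm, lid ends x = 175). Cup: floor at z 6 mm (the bottle stands on it), inner diameter 60 mm, outer 66, rim at z 14 mm.
- dish: round shallow stainless steel drip dish, fixed, empty at the start, the free parking spot for a bottle: 92 mm across, flat floor about 80 mm across at 6 mm above the table, rim 12 mm above the table. Origin: on the table, under its centre; z up. Other desk things stand about, up to 70 mm tall, none within 50 mm of a bottle or of the dish.
There are look-alikes about, which are no part of the job. Leave any yellow look-alike of the station_black alone.

How it is judged:
By the outcome, as a careful person would: the job done as asked, in the order asked, and still so for the second after the job is handed in, with the robot touching nothing.
It also fails if it takes over 147 s, if anything falls off the work surface, if the arm or the gripper's body presses on something with over 40 N, if the wrist force passes 120 N, or if a joint passes its speed limit or range.

## Working session

There is one attempt and no reset: what is moved stays moved. The work goes in short steps, Python scripts to look and compute and a tool call to move; the robot and the scene stay as the last step left them, time stands still between calls to the robot, and variables do not carry over. Pictures are saved under pics/ and viewed, at most 14 in all, crops included, and the job is handed in when it is done.

Besides the shell and the picture viewer there is one more tool, called after "Request:" as name(argument=value, ...) on one line, values as JSON. jog_arm: Moves the arm, as the interface text tells. Shift numbers are shares of 0.75 m and turn numbers shares of 90 degrees, none past 1 either way. Its arguments: {"type":"object","properties":{"series":{"type":"array"},"force":{"type":"number"}},"required":["series"]}

```bash
mkdir -p pics; ls
python3 - <<'E'
from station import r, eyes
import cv2
for n in ("top","side"):
    cv2.imwrite(f"pics/{n}0.png", eyes.grab_frame(n)[:,:,::-1]); m=eyes.camera_model(n); print(n,m)
print(r.get_state()); print(eyes.camera_model("wrist"))
E
```

```text
pics
top {'fx': 625.0239606678257, 'fy': 625.0239606678257, 'cx': 313.3923129076263, 'cy': 231.7087708044959, 'rvec': array([ 2.12589794, -2.1150463 ,  0.21269995]), 'tvec': array([-0.00901603,  0.35414215,  1.34253022])}
side {'fx': 617.344603420079, 'fy': 617.344603420079, 'cx': 324.592031992918, 'cy': 240.31441912568962, 'rvec': array([ 0.57736082,  2.67267471, -1.1790128 ]), 'tvec': array([ 0.32128326, -0.08456264,  1.63413447])}
{'time': 0.1, 'q': array([-1.37109729e+00,  1.58998289e-01,  1.59810977e+00,  2.38564534e-05,
        1.38625582e+00, -2.10084836e-01]), 'qvel': array([-0.00178673, -0.00143582, -0.00382564,  0.00110939,  0.00017752,
        0.00103363]), 'tau': array([-9.91690467e-05, -3.96987927e+01, -3.32338536e+01, -2.24130767e-04,
        4.15512113e-03,  2.93026019e-06]), 'position': array([ 0.22896868, -0.52683758,  0.23040676]), 'tool_rot': array([-3.07414726e+00, -6.38825597e-01, -5.12496449e-05]), 'ft_force': array([ 0.91054868,  0.65610822, -0.67369035]), 'ft_torque': array([-0.00575571, -0.0035383 ,  0.01785446]), 'grasp_force': 0.0, 'grip_width': 0.08534788084320905}
{'fx': 337.5315059680212, 'fy': 337.5315059680212, 'cx': 317.9217533610331, 'cy': 239.3352110471199, 'mount': array([[-5.46052117e-04, -9.60075085e-01, -2.79741906e-01,
         7.06889258e-02],
       [ 9.99999851e-01, -5.17367555e-04, -1.76378064e-04,
         7.68041255e-04],
       [ 2.46067988e-05, -2.79741960e-01,  9.60075224e-01,
        -1.43993052e-01],
       [ 0.00000000e+00,  0.00000000e+00,  0.00000000e+00,
         1.00000000e+00]])}
```

View pics/top0.png

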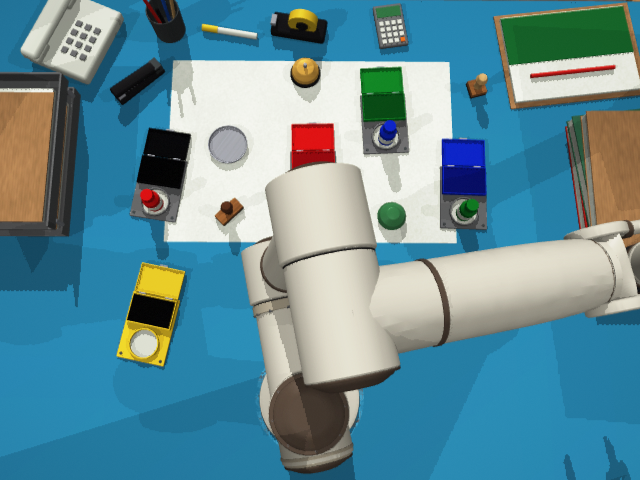

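View pics/side0.png

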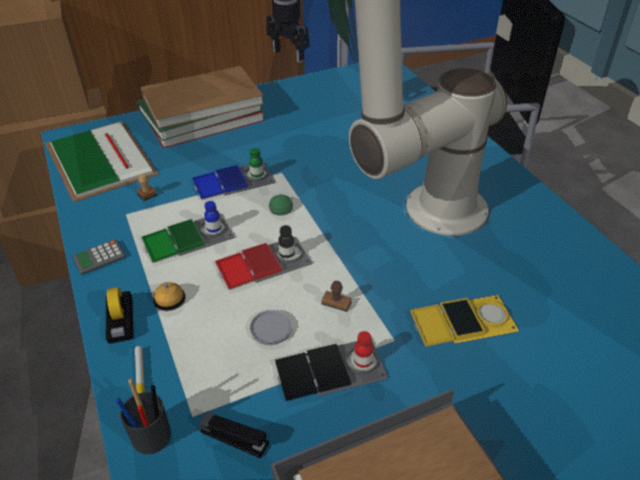

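The top view shows the red bottle at the black pad (152,198), blue at green (387,133) and green at blue (466,210). The dish is at (228,145), and the arm hides the red pad. The side view shows the black bottle at the red pad (287,243), so there are two swaps to make. The yellow station stays untouched.

```bash
cat > h.py <<'E'
import numpy as np, cv2
from station import r, eyes
from scipy.spatial.transform import Rotation as R
def cam(n, st=None):
    m=eyes.camera_model(n); K=np.array([[m["fx"],0,m["cx"]],[0,m["fy"],m["cy"]],[0,0,1]])
    if n=="wrist":
        T=np.eye(4);T[:3,:3]=R.from_rotvec(st["tool_rot"]).as_matrix();T[:3,3]=st["position"]
        T=T@m["mount"]; Rw=T[:3,:3].T; return K,Rw,-Rw@T[:3,3]
    return K,R.from_rotvec(m["rvec"]).as_matrix(),np.array(m["tvec"])
def ray(c,px,z):
    K,Rw,t=c; px=np.atleast_2d(px).astype(float); C=-Rw.T@t
    d=np.c_[px,np.ones(len(px))]@np.linalg.inv(K).T@Rw
    return (C+d*((z-C[2])/d[:,2])[:,None])[:,:2]
def mask(img,col):
    h,s,v=cv2.split(cv2.cvtColor(img,cv2.COLOR_RGB2HSV)); h=h.astype(int)
    if col=="black": m=(v<45)
    elif col=="red": m=((h<6)|(h>174))&(s>170)&(v>60)
    elif col=="green": m=(abs(h-62)<15)&(s>120)&(v>30)
    elif col=="blue": m=(abs(h-120)<8)&(s>150)&(v>50)
    return m.astype(np.uint8)
def blobs(m,box,amin=30):
    u0,v0,u1,v1=box; mm=np.zeros_like(m); mm[v0:v1,u0:u1]=m[v0:v1,u0:u1]
    cs=cv2.findContours(mm,cv2.RETR_EXTERNAL,cv2.CHAIN_APPROX_NONE)[0]
    return [c[:,0] for c in sorted(cs,key=cv2.contourArea,reverse=True) if cv2.contourArea(c)>amin]
def tin(c,m,box,z=.012):
    P=np.vstack([ray(c,b,z) for b in blobs(m,box,150)])
    (ctr,(w,h),a)=cv2.minAreaRect((P*1000).astype(np.float32))
    return np.array(ctr).round(1),round(w,1),round(h,1),round(a,1)
E
python3 - <<'E'
from h import *
B={"top":{"black":(128,125,192,190),"green":(355,62,412,124),"blue":(436,134,492,198)},
"side":{"black":(270,340,352,400),"green":(138,215,205,265),"blue":(190,162,248,200),"red":(212,240,285,290)}}
for n in B:
    img=eyes.grab_frame(n); c=cam(n)
    for k,b in B[n].items(): print(n,k,tin(c,mask(img,k),b))
C={"top":{"red":(136,182,166,212),"blue":(376,118,402,146),"green":(454,196,480,222)},
"side":{"red":(345,325,380,372),"blue":(198,198,228,238),"green":(244,145,270,180),"black":(272,222,302,262)}}
for n in C:
    img=eyes.grab_frame(n); c=cam(n)
    for k,b in C[n].items():
        for q in blobs(mask(img,k),b,20): 
            x,y,w,h=cv2.boundingRect(q); print(n,k,"box",x,y,w,h)
E
```

```text
top black (array([529.1, 336.7]), 101.0, 131.5, 81.4)
top green (array([ 689. , -167.7]), 132.2, 99.0, 2.9)
top blue (array([ 512.5, -350.4]), 98.5, 133.0, 88.0)
side black (array([530.9, 336.4]), 101.9, 132.8, 81.9)
side green (array([ 690.4, -167.8]), 131.9, 104.8, 2.5)
side blue (array([ 513.1, -350.3]), 107.3, 134.1, 88.4)
side red (array([559.6,  -4.5]), 110.9, 101.0, 1.8)
top red box 140 189 20 19
top blue box 380 120 17 21
top green box 459 199 20 19
side red box 355 332 17 25
side blue box 205 202 14 20
side green box 250 149 12 18
side black box 280 227 13 20
```

```bash
cat >> h.py <<'E'
def tri(obs):
    A=[]
    for c,p in obs:
        P=c[0]@np.c_[c[1],c[2]]; A+=[p[0]*P[2]-P[0],p[1]*P[2]-P[1]]
    X=np.linalg.svd(np.array(A))[2][-1]; return (X[:3]/X[3]*1000).round(1)
E
python3 - <<'E'
from h import *
t,s=cam("top"),cam("side")
ctr=lambda x,y,w,h:(x+w/2-.5,y+h/2-.5)
for k,a,b in (("red",(140,189,20,19),(355,332,17,25)),("blue",(380,120,17,21),(205,202,14,20)),("green",(459,199,20,19),(250,149,12,18))):
    print(k,tri([(t,ctr(*a)),(s,ctr(*b))]))
print("black z.076",ray(s,ctr(280,227,13,20),.076)*1000)
for k,b in (("red",(355,332,17,25)),("blue",(205,202,14,20)),("green",(250,149,12,18))): print(k,ray(s,ctr(*b),.076)*1000)
img=eyes.grab_frame("top"); g=cv2.medianBlur(cv2.cvtColor(img,cv2.COLOR_RGB2GRAY),3)[115:175,198:258]
w=cv2.HoughCircles(g,cv2.HOUGH_GRADIENT,1,50,param1=100,param2=10,minRadius=15,maxRadius=25); print(w, ray(t,w[0,0,:2]+[198,115],.011)*1000)
E
```

```text
red [424.  350.7  58.1]
blue [ 582.2 -173.    60.3]
green [ 404.5 -345.4   61.6]
black z.076 [[453.74915364   6.75995003]]
red [[432.2166779  362.04779917]]
blue [[ 586.06919487 -154.25386088]]
green [[ 411.15130257 -326.33242224]]
[[[29.5 30.5 19.9]]] [[560.26863991 191.5316161 ]]
```

Request:
jog_arm(series=[0.465,-0.419,0,0,0,0.261,-1,0.465,-0.419,0,0,0,0.261,-1,0.465,-0.419,0,0,0,0.261,-1,0.465,-0.419,0,0,0,0.261,-1,0.465,-0.419,0,0,0,0.261,-1,0.465,-0.419,0,0,0,0.261,-1,0.465,-0.419,0,0,0,0.261,-1,0.465,-0.419,0,0,0,0.261,-1,0.465,-0.419,0,0,0,0.261,-1,0.465,-0.419,0,0,0,0.261,-1], force=30)

```text
time: 1.35
position: [0.4246, -0.0966, 0.2315]
tool_rot: [-3.141, -0.006, -0.001]
ft_force: [-0.5, -0.8, -0.7]
grip_width: 0.0854
grasp_force: 0.0
```

Request:
jog_arm(series=[0,-0.597,0,0,0,0,-1,0,-0.597,0,0,0,0,-1,0,-0.597,0,0,0,0,-1,0,-0.597,0,0,0,0,-1,0,-0.597,0,0,0,0,-1,0,-0.597,0,0,0,0,-1,0,-0.597,0,0,0,0,-1,0,-0.597,0,0,0,0,-1,0,-0.597,0,0,0,0,-1,0,-0.597,0,0,0,0,-1])

```text
time: 2.35
position: [0.4226, 0.3522, 0.2308]
tool_rot: [-3.14, -0.009, 0.001]
ft_force: [0.3, -0.3, 0.5]
grip_width: 0.0856
grasp_force: 0.0
```

Run:
```python
from h import *
st=r.get_state(); print(st["position"],st["tool_rot"],st["q"])
img=eyes.grab_frame("wrist"); cv2.imwrite("pics/w1.png",img[:,:,::-1])
t=eyes.grab_frame("top"); c=cam("top"); cv2.imwrite("pics/top1.png",t[:,:,::-1])
print("red tin top",tin(c,mask(t,"red"),(285,115,342,180)))
K,Rw,tv=cam("wrist",st); 
p=cv2.projectPoints(np.array([[.424,.351,.086],[.424,.351,.006]]),cv2.Rodrigues(Rw)[0],tv,K,None)[0]; print(p)
```

```text
[0.42259761 0.35217296 0.23079691] [-3.13994543e+00 -8.63816221e-03  1.22445547e-03] [4.73997135e-01 9.41910641e-02 1.66843795e+00 1.84482267e-03
 1.37891653e+00 2.03893959e+00]
red tin top (array([548.4,  -5.4]), 130.2, 96.5, 0.6)
[[[318.61589958 223.35150777]]

 [[318.61124819 206.35475804]]]
```

View pics/w1.png

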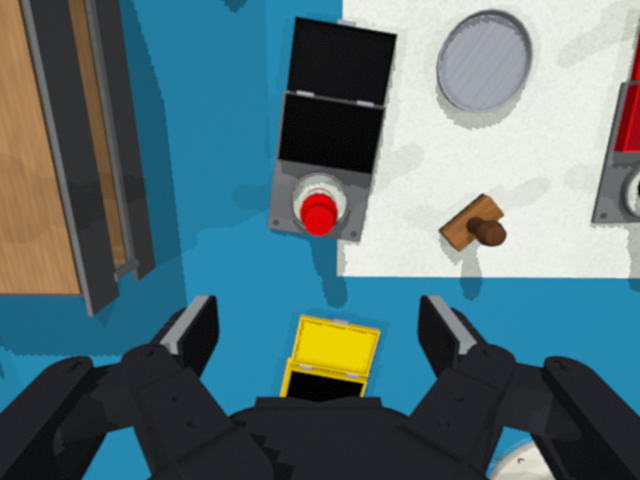

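View pics/top1.png

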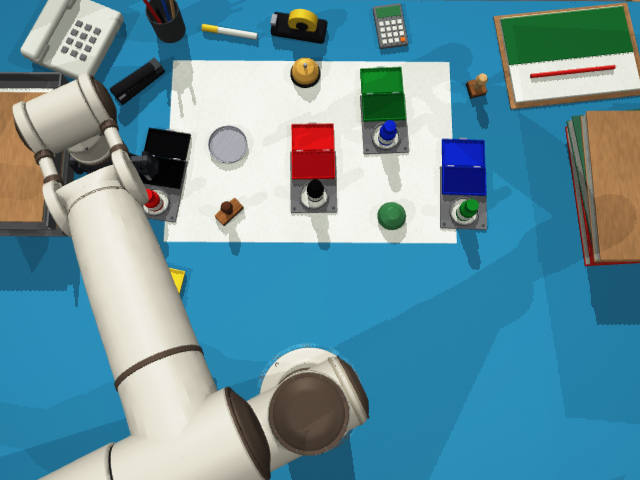

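The wrist view shows the red bottle at (318,215), as predicted, with open space around it. The top view now shows the red pad clearly, with the black bottle at (315,190). Next I descend and grip.

Request:
jog_arm(series=[0.001,0,0.03,0,0,0,-1,0.001,0,0.07,0,0,0,-1,0.001,0,0.12,0,0,0,-1,0.001,0,0.17,0,0,0,-1,0.001,0,0.21,0,0,0,-1,0.001,0,0.24,0,0,0,-1,0.001,0,0.255,0,0,0,-1,0.001,0,0.265,0,0,0,-1,0.001,0,0.268,0,0,0,-1,0.001,0,0.268,0,0,0,-1])

```text
time: 3.45
position: [0.4253, 0.3476, 0.0312]
tool_rot: [-3.141, 0.001, -0.002]
ft_force: [-0.6, -0.1, -0.1]
grip_width: 0.0856
grasp_force: 0.0
```

Request:
jog_arm(series=[0,0,0,0,0,0,0.3,0,0,0,0,0,0,0.5,0,0,0,0,0,0,1,0,0,0,0,0,0,1,0,0,0,0,0,0,1,0,0,0,0,0,0,1,0,0,0,0,0,0,1,0,0,0,0,0,0,1,0,0,0,0,0,0,1,0,0,0,0,0,0,1], force=30)

```text
time: 4.45
position: [0.4251, 0.348, 0.0311]
tool_rot: [-3.141, 0.0, -0.002]
ft_force: [-1.2, 1.0, 6.2]
grip_width: 0.0366
grasp_force: 30.5
```

Request:
jog_arm(series=[0,0,-0.03,0,0,0,1,0,0,-0.07,0,0,0,1,0,0,-0.11,0,0,0,1,0.01,0.012,-0.14,0,0,0,1,0.04,0.047,-0.14,0,0,0,1,0.08,0.093,-0.14,0,0,0,1,0.12,0.14,-0.14,0,0,0,1,0.155,0.18,-0.14,0,0,0,1,0.175,0.203,-0.14,0,0,0,1,0.181,0.21,-0.14,0,0,0,1])

```text
time: 5.45
position: [0.5613, 0.1877, 0.1346]
tool_rot: [3.141, -0.005, -0.001]
ft_force: [-0.6, -0.4, -1.3]
grip_width: 0.0364
grasp_force: 30.5
```

Run:
```python
from h import *
st=r.get_state(); print(st["position"],st["tool_rot"],st["grip_width"],st["grasp_force"],st["ft_force"])
img=eyes.grab_frame("wrist"); cv2.imwrite("pics/w2.png",img[:,:,::-1])
```

```text
[0.56132388 0.1877327  0.13462431] [ 3.14092234e+00 -4.90228664e-03 -1.04224416e-03] 0.03644627990455678 30.548142031766474 [-0.63360399 -0.44351178 -1.314735  ]
```

View pics/w2.png

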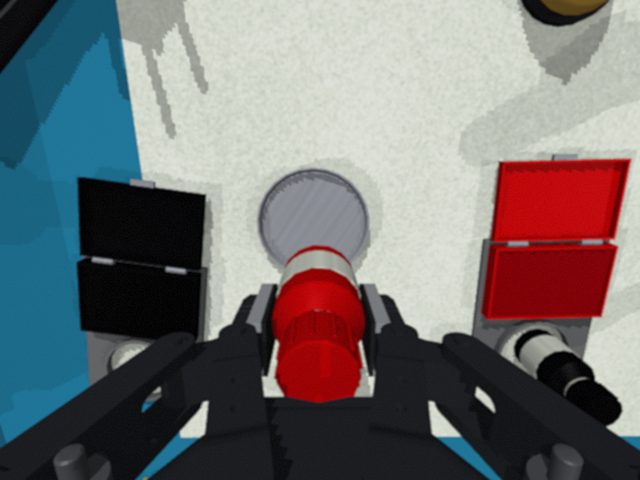

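The bottle is held upright and the dish is just ahead at (314,220). Next I lower it and release.

Request:
jog_arm(series=[-0.001,-0.004,0.02,0,0,0,1,-0.001,-0.004,0.045,0,0,0,1,-0.001,-0.004,0.07,0,0,0,1,-0.001,-0.004,0.095,0,0,0,1,-0.001,-0.004,0.11,0,0,0,1,-0.001,-0.004,0.12,0,0,0,1,-0.001,-0.004,0.128,0,0,0,1,-0.001,-0.004,0.133,0,0,0,1,-0.001,-0.004,0.1365,0,0,0,1,-0.001,-0.004,0.1365,0,0,0,1])

```text
time: 6.5
position: [0.5597, 0.193, 0.033]
tool_rot: [-3.142, 0.0, -0.0]
ft_force: [0.2, 0.1, -0.3]
grip_width: 0.0369
grasp_force: 30.6
```

Request:
jog_arm(series=[0,0,0,0,0,0,1,0,0,0,0,0,0,0.6,0,0,0,0,0,0,0.2,0,0,0,0,0,0,-0.2,0,0,0,0,0,0,-0.6,0,0,0,0,0,0,-1,0,0,0,0,0,0,-1,0,0,0,0,0,0,-1,0,0,0,0,0,0,-1,0,0,0,0,0,0,-1])

```text
time: 7.5
position: [0.5596, 0.193, 0.0329]
tool_rot: [3.142, -0.0, 0.0]
ft_force: [-1.0, 0.2, 1.0]
grip_width: 0.0855
grasp_force: 0.0
```

Request:
jog_arm(series=[0,0,-0.05,0,0,0,-1,0,0,-0.11,0,0,0,-1,0,0,-0.17,0,0,0,-1,-0.02,0.034,-0.2,0,0,0,-1,-0.05,0.084,-0.2,0,0,0,-1,-0.08,0.135,-0.2,0,0,0,-1,-0.11,0.185,-0.2,0,0,0,-1,-0.14,0.235,-0.2,0,0,0,-1,-0.158,0.266,-0.2,0,0,0,-1,-0.158,0.266,-0.2,0,0,0,-1])

```text
time: 8.5
position: [0.4398, -0.0086, 0.1829]
tool_rot: [3.141, -0.006, -0.0]
ft_force: [1.0, 0.4, 0.1]
grip_width: 0.0855
grasp_force: 0.0
```

Run:
```python
from h import *
st=r.get_state(); print(st["position"],st["tool_rot"])
img=eyes.grab_frame("wrist"); cv2.imwrite("pics/w3.png",img[:,:,::-1])
c=cam("wrist",st); K,Rw,tv=c
print(cv2.projectPoints(np.array([[.4415,-.0065,.086],[.4415,-.0065,.006]]),cv2.Rodrigues(Rw)[0],tv,K,None)[0].round(1))
for q in blobs(mask(img,"black"),(270,120,370,290),60): print(cv2.boundingRect(q),ray(c,cv2.minEnclosingCircle(q)[0],.086)*1000)
t=eyes.grab_frame("top"); cv2.imwrite("pics/top2.png",t[100:250,100:340,::-1])
```

```text
[ 0.43981327 -0.00858942  0.1829419 ] [ 3.1407645e+00 -6.3075021e-03 -1.0006933e-04]
[[[313.9 238.2]]

 [[314.8 215.4]]]
(299, 194, 43, 51) [[456.04637548 -11.08100037]]
```

View pics/w3.png

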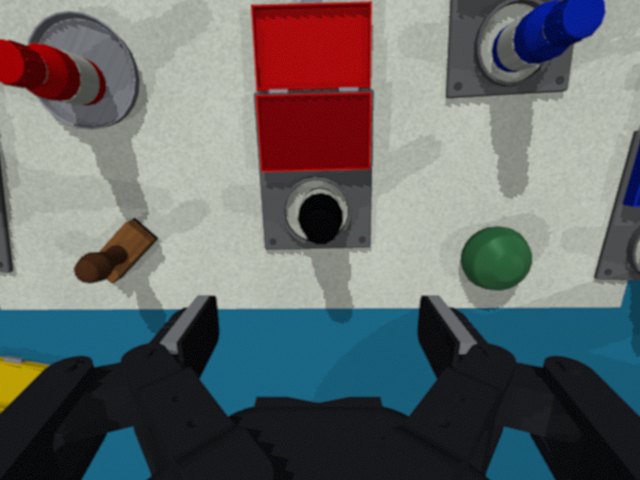

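Run:
```python
from h import *
t=cv2.imread("pics/top1.png")[:,:,::-1].copy(); s=cam("side"); c=cam("top")
for q in blobs(mask(t,"black"),(298,170,332,215),20):
    x,y,w,h=cv2.boundingRect(q); print((x,y,w,h),tri([(c,(x+w/2-.5,y+h/2-.5)),(s,(286,236.5))]))
print("tin corners", [tin(c,mask(t,"red"),(285,115,342,180),z) for z in (.005,.018)])
# grey tray + cup outer in wrist image
img=cv2.imread("pics/w3.png")[:,:,::-1].copy(); hsv=cv2.cvtColor(img,cv2.COLOR_RGB2HSV)
st=r.get_state(); cw=cam("wrist",st)
m=((hsv[...,2]<115)&(hsv[...,1]<60)).astype(np.uint8)
q=blobs(m,(255,174,382,256),300)[0]; print("tray",cv2.boundingRect(q), ray(cw,[[263,248],[371,248]],.003)*1000)
m=((hsv[...,2]>125)&(hsv[...,1]<60)).astype(np.uint8)
for q in blobs(m,(275,172,362,247),100)[:2]: (e,rad)=cv2.minEnclosingCircle(q); print("cup",e,rad,ray(cw,e,.014)*1000)
z=cv2.resize(img[160:265,250:390],None,fx=5,fy=5,interpolation=cv2.INTER_CUBIC); z2=cv2.convertScaleAbs(z,alpha=2,beta=20); cv2.imwrite("pics/z.png",z2[:,:,::-1])
```

```text
(307, 179, 17, 19) [447.4 -10.4  59.4]
tin corners [(array([550.7,  -5.5]), 130.9, 97.0, 0.6), (array([546.4,  -5.4]), 129.7, 96.0, 0.6)]
tray (260, 174, 112, 76) [[408.89135978  48.03853035]
 [408.66825551 -60.79845985]]
cup (313.1868591308594, 212.71212768554688) 26.284040451049805 [[447.26502803  -2.93173209]]
```

View pics/z.png

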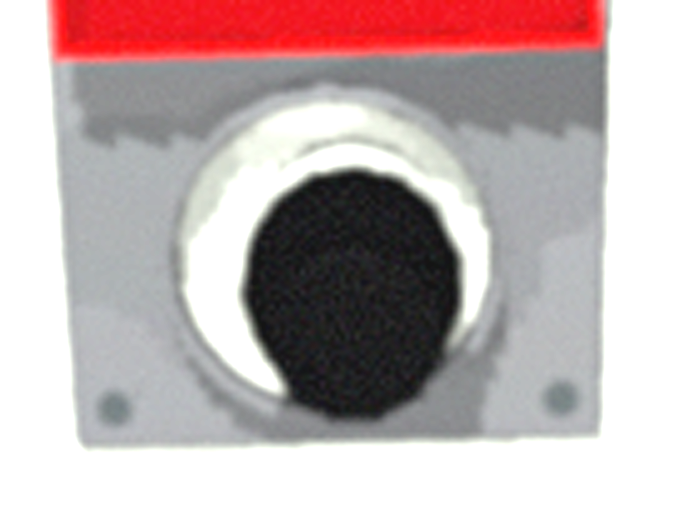

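The zoom shows the cup of the red pad centred near (317,210) and the black cap near (320,225). That puts the bottle about 9 mm ahead of the TCP. Next I grasp it.

Request:
jog_arm(series=[0.0115,0.003,0.02,0,0,0,-1,0.0115,0.003,0.05,0,0,0,-1,0.0115,0.003,0.08,0,0,0,-1,0.0115,0.003,0.11,0,0,0,-1,0.0115,0.003,0.14,0,0,0,-1,0.0115,0.003,0.165,0,0,0,-1,0.0115,0.003,0.185,0,0,0,-1,0.0115,0.003,0.197,0,0,0,-1,0.0115,0.003,0.2025,0,0,0,-1,0.0115,0.003,0.2025,0,0,0,-1])

```text
time: 9.6
position: [0.4498, -0.0083, 0.0309]
tool_rot: [-3.141, -0.001, 0.001]
ft_force: [0.6, -0.3, 0.2]
grip_width: 0.0854
grasp_force: 0.0
```

Request:
jog_arm(series=[0,0,0,0,0,0,0.3,0,0,0,0,0,0,0.5,0,0,0,0,0,0,1,0,0,0,0,0,0,1,0,0,0,0,0,0,1,0,0,0,0,0,0,1,0,0,0,0,0,0,1,0,0,0,0,0,0,1,0,0,0,0,0,0,1,0,0,0,0,0,0,1], force=30)

```text
time: 10.6
position: [0.4502, -0.009, 0.0318]
tool_rot: [3.141, -0.0, 0.002]
ft_force: [-0.8, -0.9, 5.8]
grip_width: 0.0366
grasp_force: 30.6
```

Request:
jog_arm(series=[0,0,-0.03,0,0,0,1,0,0,-0.07,0,0,0,1,0,0,-0.11,0,0,0,1,-0.001,-0.01,-0.14,0,0,0,1,-0.004,-0.05,-0.14,0,0,0,1,-0.008,-0.1,-0.14,0,0,0,1,-0.012,-0.155,-0.14,0,0,0,1,-0.016,-0.215,-0.14,0,0,0,1,-0.02,-0.265,-0.14,0,0,0,1,-0.023,-0.315,-0.14,0,0,0,1])

```text
time: 11.6
position: [0.4316, 0.2292, 0.1356]
tool_rot: [3.141, 0.0, -0.001]
ft_force: [-0.0, -0.7, 0.3]
grip_width: 0.0366
grasp_force: 30.6
```

Request:
jog_arm(series=[-0.002,-0.04,0,0,0,0,1,-0.005,-0.08,0,0,0,0,1,-0.008,-0.115,0,0,0,0,1,-0.01,-0.14,0,0,0,0,1,-0.012,-0.155,0,0,0,0,1,-0.012,-0.165,0,0,0,0,1,-0.012,-0.166,0,0,0,0,1,-0.012,-0.166,0,0,0,0,1,-0.012,-0.166,0,0,0,0,1,-0.012,-0.166,0,0,0,0,1])

```text
time: 12.6
position: [0.4237, 0.3514, 0.1361]
tool_rot: [3.141, -0.002, 0.0]
ft_force: [0.3, -0.1, -0.2]
grip_width: 0.037
grasp_force: 30.6
```

Run:
```python
from h import *
st=r.get_state(); print(st["position"],st["tool_rot"])
img=eyes.grab_frame("wrist"); cv2.imwrite("pics/w4.png",img[:,:,::-1])
K,Rw,tv=cam("wrist",st)
print(cv2.projectPoints(np.array([[.423,.353,.014],[.423,.353,.006],list(st["position"]+[0,0,-.024])]),cv2.Rodrigues(Rw)[0],tv,K,None)[0].round(1))
```

```text
[0.4236549  0.35144304 0.1360821 ] [ 3.14146043e+00 -1.71389793e-03  3.96732434e-05]
[[[315.  232.5]]

 [[315.1 230. ]]

 [[316.4 278.8]]]
```

View pics/w4.png

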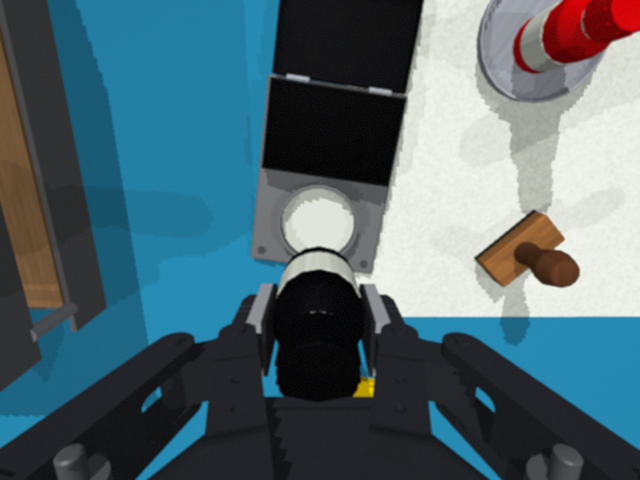

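The empty cup is at (318,225), a few pixels ahead of where I predicted, and the black bottle is upright. I nudge +4 mm in x and lower it.

Request:
jog_arm(series=[0.005,0,0.02,0,0,0,1,0.005,0,0.045,0,0,0,1,0.005,0,0.07,0,0,0,1,0.005,0,0.095,0,0,0,1,0.005,0,0.11,0,0,0,1,0.005,0,0.12,0,0,0,1,0.005,0,0.128,0,0,0,1,0.005,0,0.133,0,0,0,1,0.005,0,0.138,0,0,0,1,0.005,0,0.138,0,0,0,1])

```text
time: 13.65
position: [0.4272, 0.3521, 0.0325]
tool_rot: [3.142, -0.0, 0.0]
ft_force: [0.8, -0.5, -1.4]
grip_width: 0.0369
grasp_force: 30.6
```

Request:
jog_arm(series=[0,0,0,0,0,0,1,0,0,0,0,0,0,0.6,0,0,0,0,0,0,0.2,0,0,0,0,0,0,-0.2,0,0,0,0,0,0,-0.6,0,0,0,0,0,0,-1,0,0,0,0,0,0,-1,0,0,0,0,0,0,-1,0,0,0,0,0,0,-1,0,0,0,0,0,0,-1])

```text
time: 14.65
position: [0.4272, 0.352, 0.0326]
tool_rot: [-3.142, 0.0, 0.0]
ft_force: [0.6, -0.1, 0.1]
grip_width: 0.0855
grasp_force: 0.0
```

Request:
jog_arm(series=[0,0,-0.05,0,0,0,-1,0,0,-0.11,0,0,0,-1,0,0,-0.17,0,0,0,-1,0.02,0.024,-0.19,0,0,0,-1,0.05,0.06,-0.19,0,0,0,-1,0.085,0.102,-0.19,0,0,0,-1,0.12,0.145,-0.19,0,0,0,-1,0.15,0.181,-0.19,0,0,0,-1,0.176,0.212,-0.19,0,0,0,-1,0.176,0.212,-0.19,0,0,0,-1])

```text
time: 15.65
position: [0.5613, 0.19, 0.1751]
tool_rot: [3.141, -0.007, 0.002]
ft_force: [-0.7, -0.0, -0.3]
grip_width: 0.0855
grasp_force: 0.0
```

Request:
jog_arm(series=[0,0,0.0,0,0,0,-1,0,0,0.02,0,0,0,-1,0,0,0.05,0,0,0,-1,0,0,0.085,0,0,0,-1,0,0,0.12,0,0,0,-1,0,0,0.15,0,0,0,-1,0,0,0.17,0,0,0,-1,0,0,0.183,0,0,0,-1,0,0,0.191,0,0,0,-1,0,0,0.191,0,0,0,-1])

```text
time: 16.65
position: [0.5589, 0.1932, 0.0315]
tool_rot: [3.142, 0.0, -0.001]
ft_force: [0.8, -0.2, 0.1]
grip_width: 0.0856
grasp_force: 0.0
```

Request:
jog_arm(series=[0,0,0,0,0,0,0.3,0,0,0,0,0,0,0.5,0,0,0,0,0,0,1,0,0,0,0,0,0,1,0,0,0,0,0,0,1,0,0,0,0,0,0,1,0,0,0,0,0,0,1,0,0,0,0,0,0,1,0,0,0,0,0,0,1,0,0,0,0,0,0,1], force=30)

```text
time: 17.65
position: [0.56, 0.1931, 0.0328]
tool_rot: [-3.141, 0.0, -0.003]
ft_force: [-0.2, -0.8, 5.3]
grip_width: 0.0367
grasp_force: 30.7
```

Request:
jog_arm(series=[0,0,-0.04,0,0,0,1,0,0,-0.09,0,0,0,1,0,0,-0.13,0,0,0,1,-0.012,0.021,-0.14,0,0,0,1,-0.037,0.066,-0.14,0,0,0,1,-0.067,0.119,-0.14,0,0,0,1,-0.097,0.172,-0.14,0,0,0,1,-0.125,0.222,-0.14,0,0,0,1,-0.142,0.252,-0.14,0,0,0,1,-0.15,0.267,-0.14,0,0,0,1])

```text
time: 18.65
position: [0.4452, -0.0085, 0.1362]
tool_rot: [-3.141, 0.004, 0.002]
ft_force: [1.2, 0.5, -1.4]
grip_width: 0.0366
grasp_force: 30.6
```

Run:
```python
from h import *
st=r.get_state(); print(st["position"],st["tool_rot"])
img=eyes.grab_frame("wrist"); cv2.imwrite("pics/w5.png",img[:,:,::-1])
K,Rw,tv=cam("wrist",st)
print(cv2.projectPoints(np.array([[.446,-.0075,.014],list(st["position"]+[0,0,-.024])]),cv2.Rodrigues(Rw)[0],tv,K,None)[0].round(1))
```

```text
[ 0.44519449 -0.00852357  0.13621823] [-3.14143138e+00  3.75794073e-03  1.87679498e-03]
[[[315.7 230.5]]

 [[316.4 278.8]]]
```

View pics/w5.png

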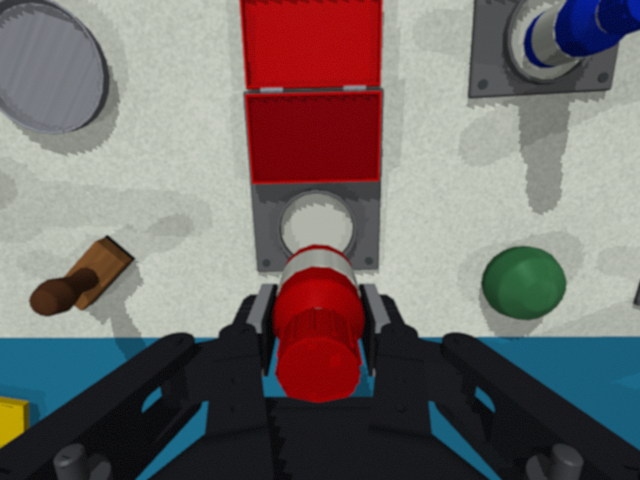

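The red pad's cup is at (317,228), where I expected it, and the red bottle is upright above it. Next I lower and release.

Request:
jog_arm(series=[0.003,0,0.02,0,0,0,1,0.003,0,0.045,0,0,0,1,0.003,0,0.07,0,0,0,1,0.003,0,0.095,0,0,0,1,0.003,0,0.11,0,0,0,1,0.003,0,0.12,0,0,0,1,0.003,0,0.128,0,0,0,1,0.003,0,0.133,0,0,0,1,0.003,0,0.1375,0,0,0,1,0.003,0,0.1375,0,0,0,1])

```text
time: 19.7
position: [0.4489, -0.0072, 0.0336]
tool_rot: [-3.142, 0.0, -0.0]
ft_force: [0.0, 1.6, -0.2]
grip_width: 0.0363
grasp_force: 30.6
```

Request:
jog_arm(series=[0,0,0,0,0,0,1,0,0,0,0,0,0,0.6,0,0,0,0,0,0,0.2,0,0,0,0,0,0,-0.2,0,0,0,0,0,0,-0.6,0,0,0,0,0,0,-1,0,0,0,0,0,0,-1,0,0,0,0,0,0,-1,0,0,0,0,0,0,-1,0,0,0,0,0,0,-1])

```text
time: 20.7
position: [0.4489, -0.0072, 0.0337]
tool_rot: [3.142, -0.0, 0.0]
ft_force: [0.7, 0.2, -0.2]
grip_width: 0.0854
grasp_force: 0.0
```

Request:
jog_arm(series=[0,0,-0.05,0,0,0,-1,0,0,-0.11,0,0,0,-1,0,0,-0.17,0,0,0,-1,0.02,0.025,-0.19,0,0,0,-1,0.05,0.061,-0.19,0,0,0,-1,0.085,0.104,-0.19,0,0,0,-1,0.12,0.147,-0.19,0,0,0,-1,0.15,0.184,-0.19,0,0,0,-1,0.18,0.221,-0.19,0,0,0,-1,0.18,0.221,-0.19,0,0,0,-1])

```text
time: 21.7
position: [0.5854, -0.1764, 0.1756]
tool_rot: [3.14, -0.005, 0.001]
ft_force: [-0.7, 0.2, -0.9]
grip_width: 0.0855
grasp_force: 0.0
```

Run:
```python
from h import *
st=r.get_state(); print(st["position"],st["tool_rot"])
img=eyes.grab_frame("wrist"); t=eyes.grab_frame("top")[50:250,100:500]
cv2.imwrite("pics/w6.png",np.hstack([cv2.resize(img[100:400,120:520],(400,300)),cv2.resize(t,(400,300))])[:,:,::-1])
K,Rw,tv=cam("wrist",st)
print(cv2.projectPoints(np.array([[.583,-.173,.086],[.583,-.173,.014]]),cv2.Rodrigues(Rw)[0],tv,K,None)[0].round(1)-[120,100])
```

```text
[ 0.58536175 -0.17635105  0.17558847] [ 3.14040612e+00 -4.67053330e-03  1.09802889e-03]
[[[192.  146.5]]

 [[193.3 123.3]]]
```

View pics/w6.png

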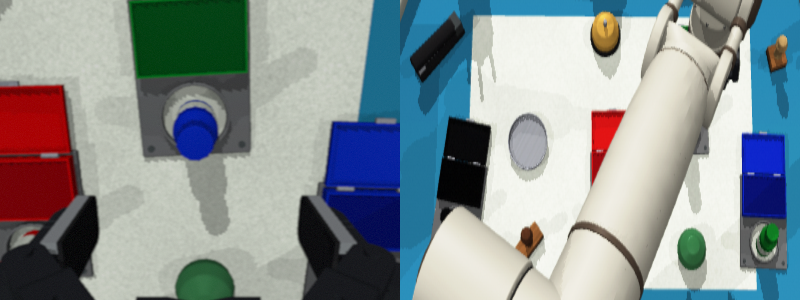

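The blue cap is at (195,139) in the crop, almost below the tool. Next I descend and grip.

Request:
jog_arm(series=[0.001,-0.001,0.0,0,0,0,-1,0.001,-0.001,0.02,0,0,0,-1,0.001,-0.001,0.05,0,0,0,-1,0.001,-0.001,0.085,0,0,0,-1,0.001,-0.001,0.12,0,0,0,-1,0.001,-0.001,0.15,0,0,0,-1,0.001,-0.001,0.17,0,0,0,-1,0.001,-0.001,0.183,0,0,0,-1,0.001,-0.001,0.191,0,0,0,-1,0.001,-0.001,0.191,0,0,0,-1])

```text
time: 22.8
position: [0.5845, -0.1721, 0.0326]
tool_rot: [-3.141, 0.0, 0.001]
ft_force: [-0.7, -0.5, 0.9]
grip_width: 0.0858
grasp_force: 0.0
```

Request:
jog_arm(series=[0,0,0,0,0,0,0.3,0,0,0,0,0,0,0.5,0,0,0,0,0,0,1,0,0,0,0,0,0,1,0,0,0,0,0,0,1,0,0,0,0,0,0,1,0,0,0,0,0,0,1,0,0,0,0,0,0,1,0,0,0,0,0,0,1,0,0,0,0,0,0,1], force=30)

```text
time: 23.8
position: [0.5852, -0.1726, 0.0338]
tool_rot: [3.141, -0.0, 0.002]
ft_force: [-0.2, -0.3, 5.9]
grip_width: 0.037
grasp_force: 30.6
```

Request:
jog_arm(series=[0,0,-0.03,0,0,0,1,0,0,-0.07,0,0,0,1,0,0,-0.11,0,0,0,1,-0.001,-0.01,-0.14,0,0,0,1,-0.004,-0.05,-0.14,0,0,0,1,-0.008,-0.1,-0.14,0,0,0,1,-0.012,-0.155,-0.14,0,0,0,1,-0.016,-0.215,-0.14,0,0,0,1,-0.02,-0.265,-0.14,0,0,0,1,-0.023,-0.315,-0.14,0,0,0,1])

```text
time: 24.8
position: [0.5663, 0.0658, 0.1372]
tool_rot: [-3.141, -0.0, 0.002]
ft_force: [0.0, -0.1, -0.4]
grip_width: 0.0368
grasp_force: 30.5
```

Request:
jog_arm(series=[-0.002,-0.04,0,0,0,0,1,-0.005,-0.08,0,0,0,0,1,-0.008,-0.115,0,0,0,0,1,-0.01,-0.14,0,0,0,0,1,-0.01,-0.16,0,0,0,0,1,-0.01,-0.17,0,0,0,0,1,-0.01,-0.171,0,0,0,0,1,-0.01,-0.171,0,0,0,0,1,-0.01,-0.171,0,0,0,0,1,-0.01,-0.171,0,0,0,0,1])

```text
time: 25.8
position: [0.5601, 0.1915, 0.1379]
tool_rot: [3.141, -0.002, 0.0]
ft_force: [-0.3, 1.2, -0.4]
grip_width: 0.0366
grasp_force: 30.5
```

Over the dish. Next I lower to about 0.034, open, and travel to the green bottle.

Request:
jog_arm(series=[0.001,0,0.02,0,0,0,1,0.001,0,0.045,0,0,0,1,0.001,0,0.07,0,0,0,1,0.001,0,0.095,0,0,0,1,0.001,0,0.11,0,0,0,1,0.001,0,0.12,0,0,0,1,0.001,0,0.128,0,0,0,1,0.001,0,0.133,0,0,0,1,0.001,0,0.138,0,0,0,1,0.001,0,0.138,0,0,0,1])

```text
time: 26.8
position: [0.5607, 0.1923, 0.0343]
tool_rot: [3.142, -0.0, -0.0]
ft_force: [0.7, -0.6, -0.2]
grip_width: 0.037
grasp_force: 30.5
```

Request:
jog_arm(series=[0,0,0,0,0,0,1,0,0,0,0,0,0,0.6,0,0,0,0,0,0,0.2,0,0,0,0,0,0,-0.2,0,0,0,0,0,0,-0.6,0,0,0,0,0,0,-1,0,0,0,0,0,0,-1,0,0,0,0,0,0,-1,0,0,0,0,0,0,-1,0,0,0,0,0,0,-1])

```text
time: 27.8
position: [0.5606, 0.1923, 0.0344]
tool_rot: [-3.142, 0.0, 0.0]
ft_force: [-0.7, 0.6, -0.0]
grip_width: 0.0853
grasp_force: 0.0
```

Request:
jog_arm(series=[0,0,-0.05,0,0,0,-1,0,0,-0.11,0,0,0,-1,0,0,-0.17,0,0,0,-1,-0.012,0.04,-0.19,0,0,0,-1,-0.028,0.098,-0.19,0,0,0,-1,-0.045,0.157,-0.19,0,0,0,-1,-0.062,0.216,-0.19,0,0,0,-1,-0.08,0.278,-0.19,0,0,0,-1,-0.098,0.34,-0.19,0,0,0,-1,-0.116,0.402,-0.19,0,0,0,-1])

```text
time: 28.8
position: [0.4728, -0.1108, 0.1772]
tool_rot: [3.141, 0.0, 0.001]
ft_force: [1.1, -0.9, -0.3]
grip_width: 0.0854
grasp_force: 0.0
```

Request:
jog_arm(series=[-0.017,0.06,0,0,0,0,-1,-0.035,0.12,0,0,0,0,-1,-0.052,0.18,0,0,0,0,-1,-0.067,0.232,0,0,0,0,-1,-0.079,0.274,0,0,0,0,-1,-0.088,0.304,0,0,0,0,-1,-0.091,0.316,0,0,0,0,-1,-0.091,0.316,0,0,0,0,-1,-0.091,0.316,0,0,0,0,-1,-0.091,0.316,0,0,0,0,-1])

```text
time: 29.8
position: [0.4058, -0.3449, 0.1768]
tool_rot: [-3.141, -0.002, 0.0]
ft_force: [0.3, 1.4, 0.6]
grip_width: 0.0854
grasp_force: 0.0
```

Run:
```python
from h import *
st=r.get_state(); print(st["position"],st["tool_rot"])
img=eyes.grab_frame("wrist"); t=eyes.grab_frame("top")[50:250,100:500]
cv2.imwrite("pics/w7.png",np.hstack([cv2.resize(img[100:400,120:520],(400,300)),cv2.resize(t,(400,300))])[:,:,::-1])
K,Rw,tv=cam("wrist",st)
print(cv2.projectPoints(np.array([[.405,-.346,.086],[.405,-.346,.014]]),cv2.Rodrigues(Rw)[0],tv,K,None)[0].round(1)-[120,100])
```

```text
[ 0.40578525 -0.34489999  0.17683484] [-3.14100427e+00 -2.15942901e-03  1.06151650e-04]
[[[198.4 143.8]]

 [[198.3 121.2]]]
```

View pics/w7.png

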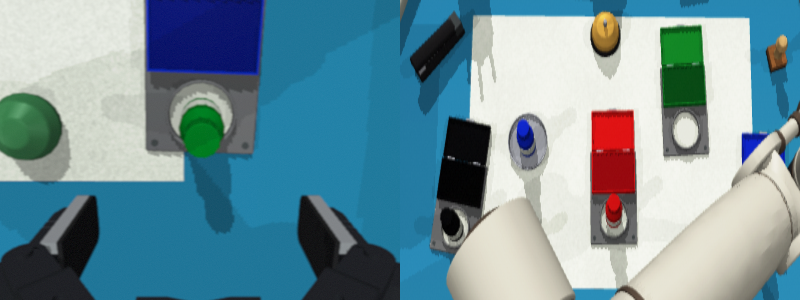

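The green cap is at (203,138) in the crop. In the top view the black and red bottles stand in their own cups, blue is in the dish, and the green pad's cup is empty. Next I grip green.

Request:
jog_arm(series=[0.002,0.002,0.0,0,0,0,-1,0.002,0.002,0.02,0,0,0,-1,0.002,0.002,0.05,0,0,0,-1,0.002,0.002,0.085,0,0,0,-1,0.002,0.002,0.12,0,0,0,-1,0.002,0.002,0.15,0,0,0,-1,0.002,0.002,0.17,0,0,0,-1,0.002,0.002,0.183,0,0,0,-1,0.002,0.002,0.192,0,0,0,-1,0.002,0.002,0.192,0,0,0,-1])

```text
time: 30.9
position: [0.4067, -0.3475, 0.0324]
tool_rot: [-3.141, 0.0, 0.001]
ft_force: [-0.8, 0.2, 0.2]
grip_width: 0.0852
grasp_force: 0.0
```

Request:
jog_arm(series=[0,0,0,0,0,0,0.3,0,0,0,0,0,0,0.5,0,0,0,0,0,0,1,0,0,0,0,0,0,1,0,0,0,0,0,0,1,0,0,0,0,0,0,1,0,0,0,0,0,0,1,0,0,0,0,0,0,1,0,0,0,0,0,0,1,0,0,0,0,0,0,1], force=30)

```text
time: 31.9
position: [0.4072, -0.3482, 0.0338]
tool_rot: [3.141, -0.0, 0.001]
ft_force: [-1.3, 1.2, 5.5]
grip_width: 0.0369
grasp_force: 30.4
```

Run:
```python
from h import *
t=eyes.grab_frame("top"); c=cam("top"); hsv=cv2.cvtColor(t,cv2.COLOR_RGB2HSV)
m=((hsv[...,2]>150)&(hsv[...,1]<60)).astype(np.uint8)
for q in blobs(m,(366,124,406,152),60): e,ra=cv2.minEnclosingCircle(q); print(e,ra,ray(c,e,.008)*1000)
```

```text
(385.3214416503906, 136.7142791748047) 12.440201759338379 [[ 584.94858204 -173.02442781]]
```

Request:
jog_arm(series=[0,0,-0.05,0,0,0,1,0,0,-0.1,0,0,0,1,0,0,-0.14,0,0,0,1,0.015,-0.015,-0.14,0,0,0,1,0.05,-0.049,-0.14,0,0,0,1,0.092,-0.09,-0.14,0,0,0,1,0.135,-0.133,-0.14,0,0,0,1,0.178,-0.175,-0.14,0,0,0,1,0.212,-0.208,-0.14,0,0,0,1,0.237,-0.233,-0.14,0,0,0,1])

```text
time: 32.95
position: [0.5857, -0.1708, 0.1374]
tool_rot: [-3.141, -0.002, 0.001]
ft_force: [0.2, -0.0, -0.7]
grip_width: 0.0371
grasp_force: 30.8
```

Request:
jog_arm(series=[0,0,0,0,0,0,1,0,0,0,0,0,0,1,0,0,0.03,0,0,0,1,0,0,0.06,0,0,0,1,0,0,0.09,0,0,0,1,0,0,0.105,0,0,0,1,0,0,0.105,0,0,0,1,0,0,0.105,0,0,0,1,0,0,0.105,0,0,0,1,0,0,0.105,0,0,0,1])

```text
time: 33.95
position: [0.5854, -0.1735, 0.0606]
tool_rot: [3.14, -0.0, 0.003]
ft_force: [0.6, -0.7, -1.2]
grip_width: 0.0366
grasp_force: 30.8
```

Aligned with the cup. Next I lower the last 26 mm and release.

Request:
jog_arm(series=[0,0,0.005,0,0,0,1,0,0,0.012,0,0,0,1,0,0,0.02,0,0,0,1,0,0,0.026,0,0,0,1,0,0,0.03,0,0,0,1,0,0,0.033,0,0,0,1,0,0,0.035,0,0,0,1,0,0,0.035,0,0,0,1,0,0,0.035,0,0,0,1,0,0,0.035,0,0,0,1])

```text
time: 34.95
position: [0.5849, -0.173, 0.0339]
tool_rot: [3.142, -0.0, 0.001]
ft_force: [-2.2, 2.3, 4.4]
grip_width: 0.0365
grasp_force: 31.3
```

Request:
jog_arm(series=[0,0,0,0,0,0,1,0,0,0,0,0,0,0.6,0,0,0,0,0,0,0.2,0,0,0,0,0,0,-0.2,0,0,0,0,0,0,-0.6,0,0,0,0,0,0,-1,0,0,0,0,0,0,-1,0,0,0,0,0,0,-1,0,0,0,0,0,0,-1,0,0,0,0,0,0,-1])

```text
time: 35.95
position: [0.5846, -0.173, 0.0329]
tool_rot: [-3.142, 0.0, 0.0]
ft_force: [0.6, 0.4, -0.5]
grip_width: 0.0852
grasp_force: 0.0
```

Request:
jog_arm(series=[0,0,-0.05,0,0,0,-1,0,0,-0.11,0,0,0,-1,0,0,-0.17,0,0,0,-1,-0.002,-0.03,-0.19,0,0,0,-1,-0.006,-0.09,-0.19,0,0,0,-1,-0.01,-0.15,-0.19,0,0,0,-1,-0.014,-0.21,-0.19,0,0,0,-1,-0.018,-0.27,-0.19,0,0,0,-1,-0.022,-0.33,-0.19,0,0,0,-1,-0.026,-0.39,-0.19,0,0,0,-1])

```text
time: 36.95
position: [0.5648, 0.1213, 0.1756]
tool_rot: [3.142, -0.0, 0.001]
ft_force: [0.4, -0.6, 1.1]
grip_width: 0.0853
grasp_force: 0.0
```

Request:
jog_arm(series=[-0.004,-0.05,0,0,0,0,-1,-0.006,-0.085,0,0,0,0,-1,-0.006,-0.097,0,0,0,0,-1,-0.006,-0.097,0,0,0,0,-1,-0.006,-0.097,0.03,0,0,0,-1,-0.006,-0.097,0.06,0,0,0,-1,-0.006,-0.097,0.08,0,0,0,-1,-0.006,-0.097,0.09,0,0,0,-1,-0.006,-0.097,0.09,0,0,0,-1,-0.006,-0.097,0.09,0,0,0,-1])

```text
time: 37.95
position: [0.5614, 0.1919, 0.1088]
tool_rot: [-3.142, 0.001, -0.002]
ft_force: [-0.5, -0.9, 0.5]
grip_width: 0.0854
grasp_force: 0.0
```

Request:
jog_arm(series=[0,0,0.01,0,0,0,-1,0,0,0.03,0,0,0,-1,0,0,0.05,0,0,0,-1,0,0,0.07,0,0,0,-1,0,0,0.085,0,0,0,-1,0,0,0.095,0,0,0,-1,0,0,0.101,0,0,0,-1,0,0,0.101,0,0,0,-1,0,0,0.101,0,0,0,-1,0,0,0.101,0,0,0,-1])

```text
time: 38.95
position: [0.5613, 0.1924, 0.033]
tool_rot: [-3.141, 0.0, -0.002]
ft_force: [-1.0, -0.2, 0.3]
grip_width: 0.0855
grasp_force: 0.0
```

Request:
jog_arm(series=[0,0,0,0,0,0,0.3,0,0,0,0,0,0,0.5,0,0,0,0,0,0,1,0,0,0,0,0,0,1,0,0,0,0,0,0,1,0,0,0,0,0,0,1,0,0,0,0,0,0,1,0,0,0,0,0,0,1,0,0,0,0,0,0,1,0,0,0,0,0,0,1], force=30)

```text
time: 39.95
position: [0.561, 0.1923, 0.0325]
tool_rot: [-3.142, 0.0, -0.001]
ft_force: [0.4, 0.2, 4.2]
grip_width: 0.0365
grasp_force: 30.5
```

Run:
```python
from h import *
t=eyes.grab_frame("top"); c=cam("top"); hsv=cv2.cvtColor(t,cv2.COLOR_RGB2HSV)
m=((hsv[...,2]>150)&(hsv[...,1]<60)).astype(np.uint8)
for q in blobs(m,(444,196,484,228),60): e,ra=cv2.minEnclosingCircle(q); print(e,ra,ray(c,e,.008)*1000)
```

```text
(463.5, 211.5) 12.90358829498291 [[ 408.04602127 -346.9984855 ]]
```

Request:
jog_arm(series=[0,0,-0.05,0,0,0,1,0,0,-0.1,0,0,0,1,0,0,-0.15,0,0,0,1,-0.006,0.02,-0.16,0,0,0,1,-0.02,0.07,-0.16,0,0,0,1,-0.037,0.13,-0.16,0,0,0,1,-0.054,0.19,-0.16,0,0,0,1,-0.071,0.25,-0.16,0,0,0,1,-0.088,0.31,-0.16,0,0,0,1,-0.105,0.37,-0.16,0,0,0,1])

```text
time: 41.0
position: [0.4804, -0.0864, 0.1514]
tool_rot: [-3.141, -0.0, 0.002]
ft_force: [0.6, 0.6, -1.3]
grip_width: 0.0365
grasp_force: 30.6
```

Request:
jog_arm(series=[-0.017,0.06,0,0,0,0,1,-0.034,0.12,0,0,0,0,1,-0.051,0.18,0,0,0,0,1,-0.067,0.235,0,0,0,0,1,-0.08,0.282,0,0,0,0,1,-0.09,0.317,0,0,0,0,1,-0.096,0.338,0,0,0,0,1,-0.099,0.349,0,0,0,0,1,-0.099,0.349,0,0,0,0,1,-0.099,0.349,0,0,0,0,1])

```text
time: 42.0
position: [0.4079, -0.3457, 0.1518]
tool_rot: [-3.14, -0.001, 0.0]
ft_force: [0.1, 0.3, 0.2]
grip_width: 0.0363
grasp_force: 30.6
```

Request:
jog_arm(series=[0,0.001,0.02,0,0,0,1,0,0.001,0.05,0,0,0,1,0,0.001,0.085,0,0,0,1,0,0.001,0.11,0,0,0,1,0,0.001,0.13,0,0,0,1,0,0.001,0.143,0,0,0,1,0,0.001,0.15,0,0,0,1,0,0.001,0.155,0,0,0,1,0,0.001,0.158,0,0,0,1,0,0.001,0.158,0,0,0,1])

```text
time: 43.0
position: [0.4078, -0.348, 0.034]
tool_rot: [3.141, -0.0, 0.001]
ft_force: [-0.3, -0.2, -1.3]
grip_width: 0.037
grasp_force: 30.6
```

Request:
jog_arm(series=[0,0,0,0,0,0,1,0,0,0,0,0,0,0.6,0,0,0,0,0,0,0.2,0,0,0,0,0,0,-0.2,0,0,0,0,0,0,-0.6,0,0,0,0,0,0,-1,0,0,0,0,0,0,-1,0,0,0,0,0,0,-1,0,0,0,0,0,0,-1,0,0,0,0,0,0,-1])

```text
time: 44.0
position: [0.4075, -0.3477, 0.0336]
tool_rot: [-3.142, 0.0, 0.0]
ft_force: [0.7, -0.4, -0.3]
grip_width: 0.0855
grasp_force: 0.0
```

Request:
jog_arm(series=[0,0,-0.04,0,0,0,-1,0,0,-0.09,0,0,0,-1,0,0,-0.15,0,0,0,-1,0,0,-0.2,0,0,0,-1,0,0.03,-0.24,0,0,0,-1,-0.02,0.08,-0.26,0,0,0,-1,-0.05,0.12,-0.26,0,0,0,-1,-0.08,0.16,-0.26,0,0,0,-1,-0.1,0.18,-0.26,0,0,0,-1,-0.1,0.18,-0.26,0,0,0,-1])

```text
time: 45.0
position: [0.3305, -0.4845, 0.2285]
tool_rot: [3.141, -0.006, -0.001]
ft_force: [0.5, 1.3, 0.2]
grip_width: 0.0858
grasp_force: 0.0
```

Run:
```python
from h import *
t=eyes.grab_frame("top")[50:250,100:500]; s=eyes.grab_frame("side")[130:410,120:400]
cv2.imwrite("pics/f.png",np.hstack([cv2.resize(s,(400,400)),cv2.copyMakeBorder(t,0,200,0,0,cv2.BORDER_CONSTANT)])[:,:,::-1])
```

```text
(no output)
```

View pics/f.png

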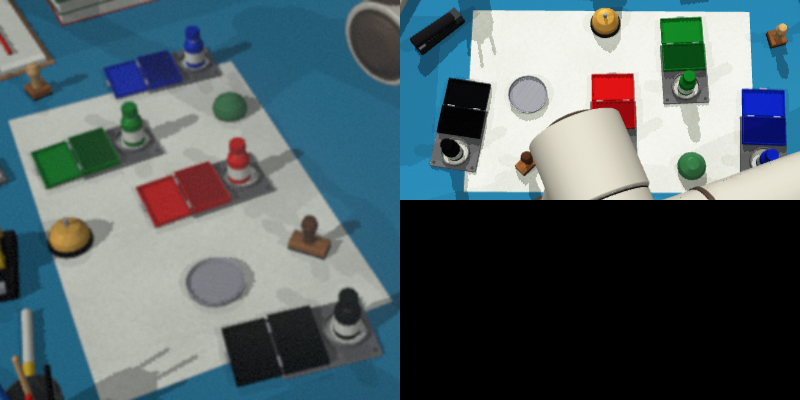

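All four bottles stand upright in the cups of their own colours: blue (193,48), green (131,127), red (238,163) and black (347,318) in the side crop. The dish is empty and the arm is clear, so I hand in.

```bash
python3 -c "
from station import r
print(r.sign_off())"
```

```text
the job is handed in; nothing more can be done
None
```

The job is handed in at about 45 s: the final camera check showed all four bottles upright in the drip cups of their own colours, the dish empty and the yellow station untouched.

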